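# Uncover the tilted grinder head and box its cover

## Task

Draw the loose cover off the grinder head that lies tilted in its cradle, pulling it squarely off along its own slant so that it does not jam. Set it gently down, flat with its open side underneath, on the floor of the open parts box, letting go only once it rests there, and then fold the box's hinged lid fully shut. Leave the other things on the bench where they are.

Things in the scene. Friction and masses are not known exactly. Their poses are not given: they have to be found in the camera images.
- grinder: bare metal rectangular grinder head (126 x 96 mm) in a low steel cradle, footprint 185 x 140 mm, fixed to the bench. Origin on the bench, 130 mm below the centre of the head's upper face; z up, x to the high side of the slope. The head leans 30 degrees from vertical towards its own -x side (nearer the robot): its axis is (-0.5, 0, 0.866) in this frame.
- cover: the loose black plastic cover, a rectangular cap 120 (its x) x 90 (its y) x 50 mm high, walls 5 mm, open underneath, 0.18 to 0.35 kg; nothing fastens it. In the middle of its top stands a bar grip 70 mm long (along x), 16 mm thick (y), 30 mm high: 80 mm in all. Origin: centre of its open rim plane; z points out through the closed top, along the slant at the start.
- cover_grip (a point): middle of the top of the cover's bar grip, 80 mm from the cover's origin along its z; axes as the cover's.
- seat (a point): where the cover's origin lies at the start, about 1 mm off the head's upper face. Hidden under the cover an aluminium spigot, 106 x 76 mm and 46 mm high, stands on that face along the head's axis; the cover fits 45 mm deep over it with 2 mm of play at each side.
- parts_box: grey plastic parts box, fixed to the bench, 200 mm (x) x 170 mm (y) x 95 mm high, walls and floor 5 mm; its lid is hinged along its +x rim, the side away from the robot. Origin: centre of its underside, on the bench.
- parts_box_in (a point): centre of the box's inner floor (190 x 160 mm inside, 90 mm deep); axes as the box's. The floor is bare and hard and the cover must not be banged on it: lower it the last few millimetres slowly, about 10 mm/s, until it is felt to touch.
- lid (a joint): angle of the box's lid about its hinge, rad: 0 shut flat on the rim, 1.57 upright, at most 1.9; it starts at 1.5 to 1.8. The lid is a plain panel 200 x 170 x 8 mm, 0.25 kg, with a stiff hinge: it stays where it is left and takes about 1 to 4 N at its free edge to turn.
- lid_hinge (a point): middle of the lid's hinge line, which runs along the box's y, 0.5 mm above the rim at the box's +x end.
- lid_edge (a point): middle of the lid's free edge, on its outer face (on top when shut), 200 mm from the hinge.
- tamper: bystander: upright steel tamper, 56 mm across, 90 mm high; origin under its centre.
- screwdriver: bystander: screwdriver lying between the grinder and the box.
- portafilter: bystander: steel portafilter bowl 72 mm across with a black handle; origin under the bowl.
- hopper: bystander: clear bean hopper 156 mm across, 150 mm high; origin under its centre.
- jar: bystander: closed amber jar 80 mm across, 130 mm high; origin under its centre.
- brush: bystander: brush lying on the bench.
- cup: bystander: white cup 84 mm across, 65 mm high, beyond the task's things; origin under its centre.
Things that resemble listed ones, but are neither listed nor needed, are in the scene too. What is shaped like the cover but pink is not meant.

How it is judged:
On the way, in this order (a step that is already met when the one before it is completed fails the run):
1. the cover, held in the gripper, is clear of the grinder head: at least 80 mm from its seat and not touching it (distance between cover and seat above 0.08 m and contact force between cover and grinder below 0.05 N and contact force between the fingers and cover above 1 N), for 0.1 s.
2. the cover, still held, is set down on the box's floor: flat within 0.12 rad, open side down, resting with over 1 N (contact force between cover and parts_box above 1 N and contact force between the fingers and cover above 1 N and z of cover in the frame of parts_box_in below 0.008 m and angle between cover's own z axis and vertical below 0.12 rad and horizontal distance between cover and parts_box_in below 0.07 m), for 0.1 s.
At the end, for the whole second after the job is handed in: the lid is shut to within 0.05 rad and at rest; the cover lies still inside the box, flat on the floor with its open side down (tilt below 0.12 rad, rim within 8 mm of the floor, centre within 70 mm of the floor's centre) (value of joint lid below 0.05 rad and velocity of joint lid below 0.05 rad/s and angle between cover's own z axis and vertical below 0.12 rad and z of cover in the frame of parts_box_in below 0.008 m and horizontal distance between cover and parts_box_in below 0.07 m and linear speed of cover below 0.02 m/s); the robot touches nothing.
It fails at once if the cover is wrenched or jammed on the grinder head while coming off (over 18 N between them once it has left its seat by 6 mm) (contact force between cover and grinder above 18 N and distance between cover and seat above 0.006 m).
It fails at once if the cover is banged or pressed hard against the box (over 40 N between them) (contact force between cover and parts_box above 40 N).
It fails at once if a bystander is moved by more than 30 mm (distance of any of tamper, screwdriver, portafilter, hopper, jar, brush, cup from where it was at the start of the episode above 0.03 m).
It also fails if it takes over 61 s, if anything falls off the work surface, if the arm or the gripper's body presses on something with over 40 N, if the wrist force passes 120 N, or if a joint passes its speed limit or range.

## Robot

A 7-joint arm with a two-finger parallel gripper is mounted at the origin on the work surface. World frame = base frame: x ahead of the robot, y to its left, z up, the work surface at z = 0. Lengths are in m, angles in rad, forces in N, time in s.
With the tool pointing down it reaches from about 0.4 to 0.85 m from the base axis. Payload 6.9 kg.
Tool frame: the origin (TCP) lies at the very end of the fingers, on their centre line; the grasp point (between the pads) lies 19 mm behind it; z points along the fingers, y is the line along which they close (so a half turn about z gives the same grasp; the last joint's range is limited). The gripper opens to 85 mm and grips with 20 to 120 N. Pads are 22 mm wide; open, the fingers measure 114 mm over their backs; the gripper's body (76 mm by 85 mm) begins 54 mm behind the grasp point. The pads swing forward as they close: fully open they stand 13 mm farther back than shut.
Start: joints at [-1.175, 0.507, -0.238, 1.5, 0.126, 1.149, -0.155], TCP at [0.179, 0.599, 0.231] pointing down, gripper open.
Joint ranges: [-3.08, 3.08], [-0.24, 2.05], [-1.43, 1.35], [0, 2.5], [-1.52, 4.66], [0.17, 1.96], [-2.89, 2.89]. Speed limits (rad/s): [2.39, 2.39, 3.14, 3.14, 3.14, 3.14, 3.14].

## Interface

Orientations are given as a unit quaternion [x, y, z, w].
In Python, from rig import bot gives the robot as it stands.
- The arm moves only by the shell command python3 -m inch 'ROWS' [FORCE]. ROWS is JSON, a list of rows, each an object of numbers: "claw": the closure, from -1 (fully open) to 1 (shut); "dx", "dy", "dz": the shift along the tool's x, y, z each as a share of 200 mm, from -1 to 1; "ax", "ay", "az": the turn, a rotation vector about the tool's x, y, z each as a share of 45 degrees, from -1 to 1. In form: [{"claw": .., "dx": .., "dy": .., "dz": .., "ax": .., "ay": .., "az": ..}, ...]. A call has exactly 5 rows; each row is the pose to reach, as a shift and turn from the pose commanded when the call began, along the tool's axes at that moment; what a row does not reach only later rows make up. A row lasts 1/8 s, in which the tool goes at most 62.5 mm and 10.7 degrees, less where a joint would pass 70% of its speed; a pose out of reach is approached as far as the arm can. A call with a number of a shift or a turn outside -1 to 1 is refused whole. A call with a gripper value outside its range is refused whole. The fingers move at their own pace and stop on an object; FORCE is the grip in N (left out, the last holds). Time passes only in rows, so rows that repeat a pose let the fingers close, or fill a call up. It gives the time, the measured TCP pose, the force, the opening and the grip force at its end, in the units of the state.
- bot.read_state(): the state, without advancing time (a new reading comes with each control period).
- bot.grab_frame(name): name is "scene" or "top"; returns (picture, depth): 384x512x3 uint8, red, green, blue; 384x512 float32, m along the optical axis (not along the pixel's ray), 0 where there is no reading.
- bot.camera_model(name): a dict with "K" (3x3 intrinsics, pixels), "R" (3x3) and "t" (3): a world point X has camera coordinates R X + t. Camera axes: x right, y down, z forward; pixel columns grow to the right and rows downward; lengths in m; the calibration is good to about 2 mm. A picture is of the moment at which its call begins. camera_model takes no time and is no camera call.
- bot.finish_job(): hands the job in; it is judged then, once.
The state is a dict: "clock": time; "joint_pos": joint angles; "dq": joint speeds; "joint_torque": joint torques, N m; "eef_pos": TCP position; "ee_rot": TCP orientation; "wrist_force": force on the tool from outside, world axes, zero at the start; "ft_torque": the same for the moment, N m; "finger_gap": opening from 0.0 (shut) to 1.0 (fully open); "grasp_force": force on a finger pad.
Only numpy, scipy, OpenCV 4.12 (cv2) and the standard library are available. Lean on these libraries where they do the work, as an engineer would, in place of code of your own. Each camera call takes 0.05 s, during which the arm holds its last target. There are 200 camera calls.

## Working session

There is one attempt and no reset: what is moved stays moved. The work goes in short steps, Python scripts to look and compute and a shell command to move; the robot and the scene stay as the last step left them, time stands still between calls to the robot, and variables do not carry over. Pictures are saved under pics/ and viewed, at most 10 in all, crops included, and the job is handed in when it is done.

```bash
mkdir -p pics; ls; python3 - <<'E'
from rig import bot
import cv2,numpy as np
for n in("scene","top"):
    p,d=bot.grab_frame(n); c=bot.camera_model(n)
    np.savez(f"{n}0.npz",p=p,d=d,**{k:np.array(c[k]) for k in("K","R","t")})
    cv2.imwrite(f"pics/{n}0.png",p[...,::-1])
    print(n,c, -np.array(c["R"]).T@np.array(c["t"]))
print(bot.read_state())
E
```

```text
pics
scene {'K': array([[480.47036184,   0.        , 258.35091068],
       [  0.        , 480.47036184, 194.6106583 ],
       [  0.        ,   0.        ,   1.        ]]), 'R': array([[ 0.8062547 ,  0.59155262,  0.00434209],
       [ 0.44939305, -0.60769249, -0.65479441],
       [-0.3847067 ,  0.52988238, -0.75579457]]), 't': array([-0.43962422, -0.15897062,  2.05897416])} [ 1.21799053 -0.92755851  1.45397729]
top {'K': array([[371.84279683,   0.        , 252.19748802],
       [  0.        , 371.84279683, 191.20101164],
       [  0.        ,   0.        ,   1.        ]]), 'R': array([[ 0.04152602, -0.99910306,  0.00828652],
       [-0.97171088, -0.04231463, -0.23235198],
       [ 0.23249422,  0.00159655, -0.97259647]]), 't': array([-0.01756486,  0.59998129,  1.09914897])} [0.32819197 0.00608403 1.2085808 ]
{'clock': 0.1, 'joint_pos': array([-1.17447671,  0.50822847, -0.2375054 ,  1.50104218,  0.12567792,
        1.14889681, -0.15481875]), 'dq': array([-0.00092313, -0.0018474 ,  0.00041234, -0.00381545,  0.00092864,
        0.00041593,  0.00083739]), 'joint_torque': array([-5.59025968e-03, -6.21834612e+01, -2.19491847e+00, -2.50209349e+01,
        1.25188535e-02,  7.64119613e-03,  3.44706663e-06]), 'eef_pos': array([0.17915765, 0.59829689, 0.23052819]), 'ee_rot': array([ 1.44916595e-01,  9.89443555e-01, -7.88825141e-04, -1.02896242e-04]), 'wrist_force': array([-0.6374552 , -0.1261394 ,  0.10860226]), 'ft_torque': array([-0.05290921, -0.0189613 ,  0.04400644]), 'grasp_force': 0.0, 'finger_gap': 0.9997596690381277}
```

View pics/scene0.png

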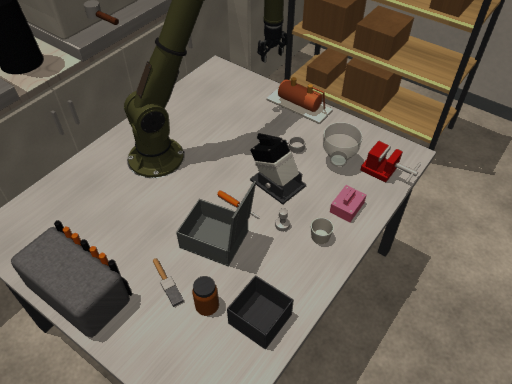

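View pics/top0.png

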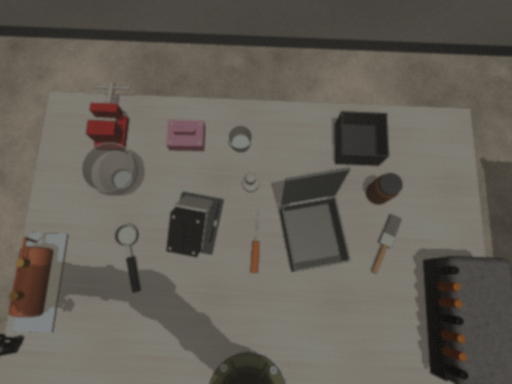

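Scene view: the arm, the grinder with black cover at (270,150), the open grey box at (213,230) and its lid at (242,220). The top view has the cover at (188,228) and the box at (313,233).

Things that could be taken for the cover:
- black cap on the tilted grinder: scene (270,150), top (188,228)
- pink cap: scene (348,203), top (186,134)
- black open tray: scene (260,310), top (361,138)

I choose the black cap on the grinder. The grey box with a raised lid is the parts box, not the black tray.

```bash
cat > h.py <<'E'
import numpy as np,cv2
def load(f):
    z=np.load(f); return {k:z[k] for k in z}
def cloud(f):
    p,d,K,R,t=f["p"],f["d"],f["K"],f["R"],f["t"]
    v,u=np.mgrid[:d.shape[0],:d.shape[1]]
    c=np.stack([(u-K[0,2])/K[0,0]*d,(v-K[1,2])/K[1,1]*d,d],-1)
    return (c-t)@R
def proj(f,X):
    c=np.asarray(X)@f["R"].T+f["t"]; q=c@f["K"].T; return q[...,:2]/q[...,2:]
E
python3 - <<'E'
from h import *
s,t=load("scene0.npz"),load("top0.npz")
a=cv2.resize(s["p"][120:210,235:325],(400,400),interpolation=cv2.INTER_CUBIC)
b=cv2.resize(t["p"][180:270,150:240],(400,400),interpolation=cv2.INTER_CUBIC)
im=np.hstack([a,b]); im=np.clip(im.astype(float)*1.8,0,255).astype(np.uint8)
cv2.imwrite("pics/crop1.png",im[...,::-1])
for n,f,pts in(("s",s,[(270,150),(275,140),(262,152),(213,232),(242,222),(283,170),(230,200)]),("t",t,[(188,228),(180,225),(200,205),(313,233),(313,188),(300,100)])):
    C=cloud(f)
    for u,v in pts: print(n,u,v,C[v,u].round(3),f["p"][v,u])
C=cloud(t)
# black things and heights in grinder window
w=np.zeros(C.shape[:2],bool);w[180:270,150:240]=1
print("tallest",C[w][C[w][:,2].argsort()[::-1][:8]].round(3))
# box: points by height
w=np.zeros(C.shape[:2],bool);w[160:280,265:360]=1
for lo,hi in((.0,.012),(.08,.105),(.12,.32)):
    m=w&(C[...,2]>lo)&(C[...,2]<hi); v,u=np.where(m)
    print(lo,m.sum(),C[m].min(0).round(3),C[m].max(0).round(3))
m=w&(C[...,2]>.085)&(C[...,2]<.102)
print("rim rect",cv2.minAreaRect(C[m][:,:2].astype(np.float32)))
E
```

```text
s 270 150 [0.486 0.152 0.204] [15 14 13]
s 275 140 [0.454 0.233 0.177] [12 11 11]
s 262 152 [0.45  0.152 0.173] [6 6 6]
s 213 232 [ 0.454 -0.162  0.006] [94 95 87]
s 242 222 [ 0.586 -0.151  0.157] [26 26 25]
s 283 170 [0.543 0.162 0.124] [125 119 108]
s 230 200 [ 0.42  -0.016  0.028] [166  74  12]
t 188 228 [0.461 0.181 0.184] [35 32 31]
t 180 225 [0.468 0.203 0.188] [37 35 33]
t 200 205 [0.537 0.16  0.133] [82 78 71]
t 313 233 [ 0.485 -0.194  0.008] [90 90 84]
t 313 188 [ 0.585 -0.161  0.205] [49 48 44]
t 300 100 [ 1.343 -0.242 -0.741] [111 104  92]
tallest [[0.328 0.006 1.209]
 [0.328 0.006 1.209]
 [0.328 0.006 1.209]
 [0.328 0.006 1.209]
 [0.328 0.006 1.209]
 [0.328 0.006 1.209]
 [0.328 0.006 1.209]
 [0.328 0.006 1.209]]
0.0 6155 [ 0.333 -0.351  0.   ] [ 0.739 -0.031  0.012]
0.08 594 [ 0.359 -0.29   0.08 ] [ 0.591 -0.081  0.105]
0.12 1460 [ 0.558 -0.246  0.121] [ 0.619 -0.075  0.299]
rim rect ((0.47532737255096436, -0.1870458722114563), (0.20138584077358246, 0.17071078717708588), 12.533795356750488)
```

View pics/crop1.png

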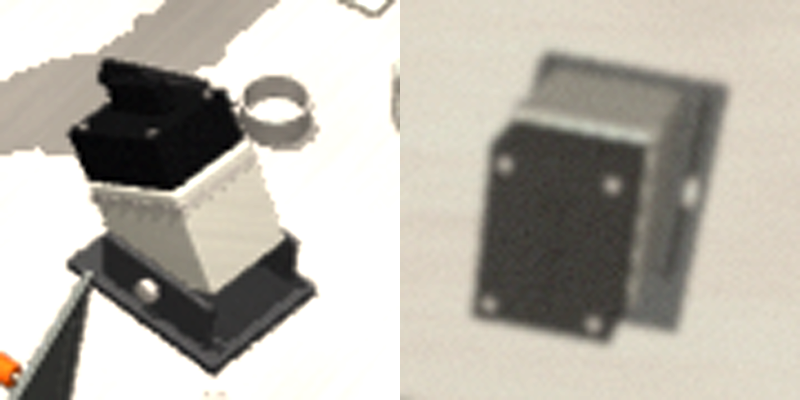

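The crop confirms it: black cap with four studs and a bar grip, seated on the bare metal head. Now the exact poses.

```bash
python3 - <<'E'
from h import *
s,t=load("scene0.npz"),load("top0.npz")
P=[]
for n,f,(v0,v1,u0,u1) in(("s",s,(128,172,245,300)),("t",t,(190,262,160,212))):
    C=cloud(f); m=np.zeros(C.shape[:2],bool); m[v0:v1,u0:u1]=1
    m&=(f["p"].max(2)<(45 if n=="s" else 62))&(C[...,2]>.13)&(C[...,2]<.3)&(f["d"]>0)
    q=C[m]; P.append(q); print(n,m.sum(),q.min(0).round(3),q.max(0).round(3))
def yaw_fit(q):
    best=None
    rng=np.random.default_rng(0)
    for _ in range(3000):
        a,b,c=q[rng.choice(len(q),3,False)]
        k=np.cross(b-a,c-a); l=np.linalg.norm(k)
        if l<1e-4: continue
        k/=l; k*=np.sign(k[2])
        if abs(k[2]-.866)>.06: continue
        n=(abs((q-a)@k)<.002).sum()
        if best is None or n>best[0]: best=(n,k,a)
    n,k,a=best; i=abs((q-a)@k)<.003
    c=q[i].mean(0); k=np.linalg.svd(q[i]-c)[2][2]; k*=np.sign(k[2])
    return n,k,c,i
for q in P:
    n,k,c,i=yaw_fit(q)
    psi=np.arctan2(-k[1],-k[0])
    print("plane",n,k.round(4),"tilt",np.degrees(np.arccos(k[2])).round(2),"yaw",np.degrees(psi).round(2))
    # in-plane frame
    x=np.array([np.cos(psi)*.866,np.sin(psi)*.866,.5]);x-=k*(x@k);x/=np.linalg.norm(x);y=np.cross(k,x)
    h=(q-c)@k; 
    r=np.stack([(q[i]-c)@x,(q[i]-c)@y],1).astype(np.float32)
    (cx,cy),wh,an=cv2.minAreaRect(r); ctr=c+cx*x+cy*y
    print("rect",wh,an,"top centre",ctr.round(4),"origin",(ctr-.05*k).round(4),"h hist",np.histogram(h,np.arange(-.06,.05,.01))[0])
    g=(h>.015)&(h<.045)
    if g.sum()>10:
        r=np.stack([(q[g]-c)@x,(q[g]-c)@y],1).astype(np.float32); print("grip",g.sum(),cv2.minAreaRect(r),"mean",(r.min(0)+r.max(0))/2-[cx,cy],h[g].max())
# cradle footprint / box
C=cloud(t); w=np.zeros(C.shape[:2],bool);w[160:280,265:360]=1
m=w&(C[...,2]>.088)&(C[...,2]<.1)&(C[...,0]<.57); q=C[m][:,:2].astype(np.float32); print("box rim",cv2.minAreaRect(q),np.median(C[m][:,2]))
m=w&(C[...,2]>.14)&(C[...,2]<.3); q=C[m]; c=q.mean(0); k=np.linalg.svd(q-c)[2][2]; print("lid normal",k.round(3),c.round(3),q.max(0).round(3))
E
```

```text
s 678 [0.384 0.14  0.13 ] [0.524 0.244 0.22 ]
t 1417 [0.39  0.139 0.133] [0.519 0.242 0.217]
plane 152 [-0.4904  0.0678  0.8688] tilt 29.68 yaw -7.87
rect (0.12884236872196198, 0.09696979820728302) 0.025212213397026062 top centre [0.4477 0.1977 0.1776] origin [0.4722 0.1944 0.1342] h hist [  1  60  77  84  86 160 123  30  47  10]
grip 74 ((-0.012912929058074951, 0.005678179673850536), (0.07194039970636368, 0.022029172629117966), 2.8416099548339844) mean [-0.00249311 -0.00345014] 0.0331401786686418
plane 740 [-0.4956  0.0707  0.8657] tilt 30.04 yaw -8.12
rect (0.08897091448307037, 0.1185118705034256) 89.98384857177734 top centre [0.4437 0.1919 0.1739] origin [0.4685 0.1884 0.1306] h hist [  0  18  51  59  64 532 516  25  88  64]
grip 166 ((-0.004000075161457062, 0.0019625620916485786), (0.016877006739377975, 0.07038141787052155), 89.99118041992188) mean [-0.00051222  0.00081307] 0.03606170560125129
box rim ((0.475208580493927, -0.1870722770690918), (0.20114248991012573, 0.17071078717708588), 12.533795356750488) 0.09481103927715345
lid normal [-0.967 -0.214  0.138] [ 0.589 -0.159  0.232] [ 0.619 -0.075  0.299]
```

```bash
cat >> h.py <<'E'
from scipy.spatial.transform import Rotation as Rn
def unit(v): v=np.array(v,float); return v/np.linalg.norm(v)
psi=np.radians(-8.1); K0=np.array([-.5*np.cos(psi),-.5*np.sin(psi),.866]); CY=np.array([-np.sin(psi),np.cos(psi),0])
ORG=np.array([.469,.189,.131])
RG=np.stack([np.cross(CY,-K0),CY,-K0],1)          # tool axes at grasp
bt=np.radians(12.5); BX=np.array([np.cos(bt),np.sin(bt),0]); BY=np.array([-BX[1],BX[0],0]); BOX=np.array([.475,-.187,0])
RB=np.stack([-BX,BY,[0,0,-1.]],1)
def delta(p,R=None,frm=None):
    from rig import bot
    if frm is None:
        s=bot.read_state(); p0=np.array(s["eef_pos"]); R0=Rn.from_quat(s["ee_rot"]).as_matrix()
    else: p0,R0=frm
    if R is None: R=R0
    d=R0.T@(np.asarray(p)-p0)/.2; a=Rn.from_matrix(R0.T@R).as_rotvec()/(np.pi/4)
    print("d",d.round(3),"a",a.round(3))
def st():
    from rig import bot
    s=bot.read_state(); print({k:np.round(s[k],3).tolist() for k in("clock","eef_pos","ee_rot","wrist_force","ft_torque","finger_gap","grasp_force","joint_pos")}); return s
E
python3 - <<'E'
from h import *
delta([.27,.40,.34]); delta(ORG+.2*K0,RG)
for f in("scene0.npz","top0.npz"):print(proj(load(f),[ORG+.08*K0,ORG+.05*K0]))
E
```

```text
d [-0.719 -0.82  -0.546] a [0. 0. 0.]
d [-1.481 -1.62  -0.366] a [-0.052 -0.666 -0.185]
[[264.23145376 138.52736435]
 [266.93415252 145.36954566]]
[[180.92534679 238.5681339 ]
 [183.81069113 234.26298764]]
```

```bash
python3 -m inch '[{"claw":-1,"dx":-0.1,"dy":-0.1,"dz":-0.25,"ax":0,"ay":0,"az":0},{"claw":-1,"dx":-0.26,"dy":-0.3,"dz":-0.38,"ax":0,"ay":0,"az":0},{"claw":-1,"dx":-0.42,"dy":-0.5,"dz":-0.5,"ax":0,"ay":0,"az":0},{"claw":-1,"dx":-0.58,"dy":-0.68,"dz":-0.54,"ax":0,"ay":0,"az":0},{"claw":-1,"dx":-0.72,"dy":-0.82,"dz":-0.54,"ax":0,"ay":0,"az":0}]'; python3 -c "
from h import *
st(); delta(ORG+.2*K0,RG)"
```

```text
clock: 0.72
eef_pos: [0.271, 0.3986, 0.34]
ee_rot: [0.145, 0.989, 0.0, 0.0]
wrist_force: [0.3, 0.3, -0.6]
finger_gap: 0.997
grasp_force: 0.0
{'clock': 0.725, 'eef_pos': [0.271, 0.399, 0.34], 'ee_rot': [0.145, 0.989, 0.0, 0.0], 'wrist_force': [0.274, 0.297, -0.639], 'ft_torque': [0.037, -0.078, 0.043], 'finger_gap': 0.997, 'grasp_force': 0.0, 'joint_pos': [-0.866, 0.204, -0.201, 1.663, 0.043, 1.278, 0.204]}
d [-0.755 -0.794  0.179] a [-0.049 -0.664 -0.187]
```

```bash
python3 -m inch '[{"claw":-1,"dx":-0.15,"dy":-0.16,"dz":0.02,"ax":-0.01,"ay":-0.13,"az":-0.04},{"claw":-1,"dx":-0.3,"dy":-0.32,"dz":0.05,"ax":-0.02,"ay":-0.26,"az":-0.07},{"claw":-1,"dx":-0.45,"dy":-0.48,"dz":0.1,"ax":-0.03,"ay":-0.4,"az":-0.11},{"claw":-1,"dx":-0.6,"dy":-0.64,"dz":0.14,"ax":-0.04,"ay":-0.53,"az":-0.15},{"claw":-1,"dx":-0.755,"dy":-0.794,"dz":0.179,"ax":-0.049,"ay":-0.664,"az":-0.187}]'; python3 -c "
from h import *
st(); delta(ORG+.2*K0,RG);delta(ORG+.09*K0,RG);delta(ORG+.055*K0,RG)"
```

```text
clock: 1.35
eef_pos: [0.3695, 0.2036, 0.3033]
ee_rot: [0.067, 0.963, -0.018, 0.259]
wrist_force: [0.8, 0.3, 0.4]
finger_gap: 0.997
grasp_force: 0.0
{'clock': 1.35, 'eef_pos': [0.369, 0.204, 0.303], 'ee_rot': [0.067, 0.963, -0.018, 0.259], 'wrist_force': [0.825, 0.318, 0.398], 'ft_torque': [-0.004, 0.498, 0.007], 'finger_gap': 0.997, 'grasp_force': 0.0, 'joint_pos': [-0.824, -0.04, -0.127, 2.185, 0.632, 0.843, 0.088]}
d [-0.005 -0.002 -0.002] a [0.    0.002 0.003]
d [-0.004 -0.003  0.548] a [0.    0.002 0.003]
d [-0.003 -0.003  0.723] a [0.    0.002 0.003]
```

```bash
python3 -m inch '[{"claw":-1,"dx":0,"dy":0,"dz":0.14},{"claw":-1,"dx":0,"dy":0,"dz":0.28},{"claw":-1,"dx":0,"dy":0,"dz":0.4},{"claw":-1,"dx":0,"dy":0,"dz":0.5},{"claw":-1,"dx":0,"dy":0,"dz":0.55}]'; python3 - <<'E'
from h import *
from rig import bot
st(); delta(ORG+.054*K0,RG)
o=[]
for n,(v,u) in(("scene",(100,220)),("top",(180,140))):
    p,d=bot.grab_frame(n); o.append(cv2.resize(p[v:v+100,u:u+100],(400,400),interpolation=cv2.INTER_CUBIC))
cv2.imwrite("pics/pre.png",np.clip(np.hstack(o)*1.8,0,255).astype(np.uint8)[...,::-1])
E
```

```text
{'clock': 1.35, 'eef_pos': [0.369, 0.204, 0.303], 'ee_rot': [0.067, 0.963, -0.018, 0.259], 'wrist_force': [0.825, 0.318, 0.398], 'ft_torque': [-0.004, 0.498, 0.007], 'finger_gap': 0.997, 'grasp_force': 0.0, 'joint_pos': [-0.824, -0.04, -0.127, 2.185, 0.632, 0.843, 0.088]}
d [-0.003 -0.003  0.728] a [0.    0.002 0.003]invalid input
```

View pics/pre.png

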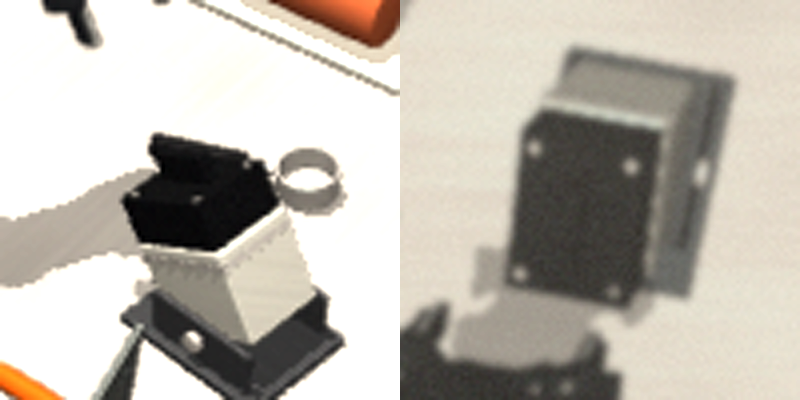

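The rows were refused because fields were missing, so the gripper is still 120 mm out. The picture shows the grip at scene (264,138) unmoved, and the open fingers at top (147,260) and (190,267), straddling the cover's line.

```bash
python3 -m inch '[{"claw":-1,"dx":0,"dy":0,"dz":0.14,"ax":0,"ay":0,"az":0},{"claw":-1,"dx":0,"dy":0,"dz":0.28,"ax":0,"ay":0,"az":0},{"claw":-1,"dx":0,"dy":0,"dz":0.4,"ax":0,"ay":0,"az":0},{"claw":-1,"dx":0,"dy":0,"dz":0.5,"ax":0,"ay":0,"az":0},{"claw":-1,"dx":0,"dy":0,"dz":0.55,"ax":0,"ay":0,"az":0}]'; python3 - <<'E'
from h import *
from rig import bot
st(); delta(ORG+.054*K0,RG)
print(proj(load("top0.npz"),[ORG+.09*K0+.05*CY,ORG+.09*K0-.05*CY]))
o=[]
for n,(v,u) in(("scene",(100,220)),("top",(180,140))):
    p,d=bot.grab_frame(n); o.append(cv2.resize(p[v:v+100,u:u+100],(400,400),interpolation=cv2.INTER_CUBIC))
cv2.imwrite("pics/pre2.png",np.clip(np.hstack(o)*1.8,0,255).astype(np.uint8)[...,::-1])
E
```

```text
clock: 2.08
eef_pos: [0.4239, 0.1973, 0.2073]
ee_rot: [0.068, 0.964, -0.019, 0.257]
wrist_force: [0.2, 0.1, -0.1]
finger_gap: 0.998
grasp_force: 0.0
{'clock': 2.075, 'eef_pos': [0.424, 0.197, 0.207], 'ee_rot': [0.068, 0.964, -0.019, 0.257], 'wrist_force': [0.222, 0.091, -0.118], 'ft_torque': [0.109, 0.427, -0.007], 'finger_gap': 0.998, 'grasp_force': 0.0, 'joint_pos': [-0.769, 0.157, -0.046, 2.301, 0.906, 0.553, -0.14]}
d [-0.008 -0.009  0.175] a [-0.002 -0.003  0.001]
[[161.70815829 236.63863338]
 [198.20793259 243.49001094]]
```

View pics/pre2.png

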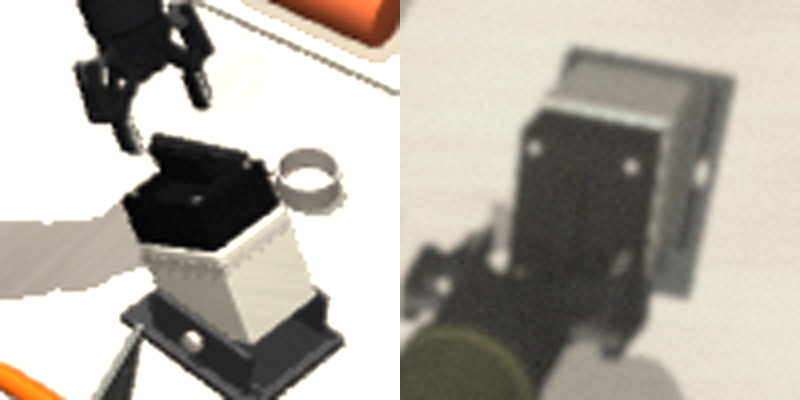

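```bash
python3 - <<'E'
from h import *
s=load("scene0.npz"); t=load("top0.npz"); CX=np.cross(CY,K0)
for f,o,sc in((s,(235,120),400/90),(t,(150,180),400/90)):
    P=lambda a,b,c:((proj(f,ORG+a*CX+b*CY+c*K0)-o)*sc).round(0)
    print("bar",[P(a,b,.08).tolist() for a in(-.035,.035) for b in(-.008,.008)])
    print("top",[P(a,b,.05).tolist() for a in(-.06,.06) for b in(-.045,.045)], "rim",[P(a,b,0).tolist() for a in(-.06,.06) for b in(-.045,.045)])
E
```

```text
bar [[98.0, 85.0], [111.0, 76.0], [149.0, 89.0], [162.0, 80.0]]
top [[63.0, 134.0], [134.0, 85.0], [150.0, 143.0], [223.0, 91.0]] rim [[84.0, 183.0], [153.0, 133.0], [171.0, 194.0], [242.0, 141.0]]
bar [[144.0, 314.0], [119.0, 310.0], [157.0, 210.0], [131.0, 205.0]]
top [[209.0, 340.0], [71.0, 314.0], [233.0, 166.0], [89.0, 139.0]] rim [[226.0, 307.0], [94.0, 282.0], [249.0, 139.0], [112.0, 114.0]]
```

```bash
python3 - <<'E'
from h import *
s=load("scene0.npz"); t=load("top0.npz"); CX=np.cross(CY,K0)
B=np.stack([CX,CY,K0],1)
for n,f in(("s",s),("t",t)):
    C=(cloud(f)-ORG)@B
    m=(abs(C[...,0])<.08)&(abs(C[...,1])<.06)&(C[...,2]>.062)&(C[...,2]<.12); q=C[m]
    print(n,m.sum(),np.percentile(q,[2,10,50,90,98],axis=0).round(4).tolist())
    w=(abs(C[...,0])<.1)&(abs(C[...,1])<.08)&(C[...,2]>.006)&(C[...,2]<.046); q=C[w]
    print(" sides",w.sum(),np.percentile(q,[2,50,98],axis=0).round(4).tolist())
    w=(abs(C[...,0])<.1)&(abs(C[...,1])<.08)&(C[...,2]>.046)&(C[...,2]<.056); q=C[w]
    print(" top",w.sum(),np.percentile(q,[1,50,99],axis=0).round(4).tolist())
C=(cloud(s)-ORG)@B
sub=C[128:150:2,255:290:3]
im=s["p"][128:150:2,255:290:3].max(2)
for r,i in zip(sub,im): print(" ".join("%4d,%3d,%3d"%tuple((x*1000).round().clip(-999,999)) if abs(x).max()<.2 else "     .     " for x in r))
E
```

```text
s 84 [[-0.0329, -0.008, 0.0623], [-0.0266, -0.0048, 0.0657], [0.0064, -0.0004, 0.0751], [0.0328, 0.0089, 0.0819], [0.037, 0.0121, 0.0839]]
 sides 358 [[-0.0559, -0.0441, 0.0067], [0.0524, -0.0347, 0.0262], [0.0645, 0.0465, 0.045]]
 top 228 [[-0.0601, -0.0426, 0.0461], [0.0227, -0.0096, 0.0514], [0.0643, 0.0492, 0.0551]]
t 174 [[-0.0334, -0.0081, 0.0633], [-0.0285, -0.0075, 0.0689], [0.0023, -0.0016, 0.0791], [0.0311, 0.0055, 0.0815], [0.0328, 0.0074, 0.0836]]
 sides 275 [[-0.0569, -0.0454, 0.007], [0.0569, -0.0232, 0.0276], [0.0588, 0.0418, 0.0458]]
 top 1089 [[-0.0611, -0.0445, 0.0464], [0.0028, -0.0071, 0.0499], [0.0576, 0.0446, 0.0543]]
     .           .           .           .           .           .           .           .           .           .           .           .     
     .           .           .           .           .           .           .           .           .           .           .           .     
     .           .           .           .           .           .           .           .           .           .           .           .     
     .           .  
[... 494 characters left out ...]
 74  -10, 43, 49   12, 41, 52   28, 43, 51   46, 43, 52   59, 46, 51      .     
     .           .       -27, -2, 64  -14,  3, 62   13, -3, 67   32, -3, 68   31, 10, 61   27, 27, 52   34, 35, 47   60, 29, 52   64, 39, 47 -122,195,-50
     .       -57,  2, 52  -36,  1, 53  -12, -2, 57    8, -3, 58   24, -1, 58   34,  5, 55   42, 12, 52   61, 11, 53   56, 28, 44   61, 38, 38      .     
 -58,-14, 52  -34,-17, 55  -25,-10, 51   -5,-11, 53    7, -6, 51   25, -6, 52   37, -1, 50   62, -5, 54   68,  3, 50   56, 25, 37   54, 40, 28 -138,199,-73
 -45,-26, 50  -20,-30, 54   -4,-28, 54   11,-25, 53   25,-22, 52   40,-19, 52   53,-16, 51   58, -6, 46   56,  9, 37   56, 21, 30   58, 34, 23   57, 48, 15
```

Depth from both views agrees with the pose to within about 2 mm, with the bar centred and its top at 80–82 mm. The fingers straddle it, so I descend and close.

```bash
python3 -m inch '[{"claw":-1,"dx":-0.004,"dy":-0.009,"dz":0.05,"ax":0,"ay":0,"az":0},{"claw":-1,"dx":-0.008,"dy":-0.009,"dz":0.1,"ax":0,"ay":0,"az":0},{"claw":-1,"dx":-0.008,"dy":-0.009,"dz":0.14,"ax":0,"ay":0,"az":0},{"claw":-1,"dx":-0.008,"dy":-0.009,"dz":0.17,"ax":0,"ay":0,"az":0},{"claw":-1,"dx":-0.008,"dy":-0.009,"dz":0.17,"ax":0,"ay":0,"az":0}]' 40
python3 -m inch '[{"claw":0,"dx":0,"dy":0,"dz":0,"ax":0,"ay":0,"az":0},{"claw":0.3,"dx":0,"dy":0,"dz":0,"ax":0,"ay":0,"az":0},{"claw":0.6,"dx":0,"dy":0,"dz":0,"ax":0,"ay":0,"az":0},{"claw":1,"dx":0,"dy":0,"dz":0,"ax":0,"ay":0,"az":0},{"claw":1,"dx":0,"dy":0,"dz":0,"ax":0,"ay":0,"az":0}]' 40; python3 -c "
from h import *
st(); delta(ORG+.054*K0,RG)"
```

```text
clock: 2.8
eef_pos: [0.4415, 0.1926, 0.1792]
ee_rot: [0.068, 0.964, -0.019, 0.257]
wrist_force: [0.5, 0.3, 0.5]
finger_gap: 0.999
grasp_force: 0.0
clock: 3.42
eef_pos: [0.4417, 0.1944, 0.18]
ee_rot: [0.067, 0.964, -0.017, 0.258]
wrist_force: [-3.3, 4.9, 4.4]
finger_gap: 0.18
grasp_force: 40.4
{'clock': 3.425, 'eef_pos': [0.442, 0.194, 0.18], 'ee_rot': [0.067, 0.964, -0.017, 0.258], 'wrist_force': [-3.269, 4.893, 4.388], 'ft_torque': [0.671, 0.628, 0.231], 'finger_gap': 0.18, 'grasp_force': 40.363, 'joint_pos': [-0.762, 0.223, -0.001, 2.325, 1.044, 0.469, -0.254]}
d [ 0.002 -0.008  0.012] a [ 0.004 -0.001  0.002]
```

```bash
python3 -m inch '[{"claw":1,"dx":0,"dy":0.004,"dz":-0.005,"ax":0,"ay":0,"az":0},{"claw":1,"dx":0,"dy":0.008,"dz":-0.01,"ax":0,"ay":0,"az":0},{"claw":1,"dx":0,"dy":0.009,"dz":-0.015,"ax":0,"ay":0,"az":0},{"claw":1,"dx":0,"dy":0.009,"dz":-0.02,"ax":0,"ay":0,"az":0},{"claw":1,"dx":0,"dy":0.009,"dz":-0.02,"ax":0,"ay":0,"az":0}]' 50; python3 -c "
from h import *
s=st(); print('tool-frame F',Rn.from_quat(s['ee_rot']).inv().apply(s['wrist_force']).round(2)); delta(ORG+.054*K0,RG)"
```

```text
clock: 4.05
eef_pos: [0.4398, 0.1945, 0.183]
ee_rot: [0.068, 0.964, -0.019, 0.258]
wrist_force: [3.5, 1.7, -3.3]
finger_gap: 0.177
grasp_force: 49.0
{'clock': 4.05, 'eef_pos': [0.44, 0.195, 0.183], 'ee_rot': [0.068, 0.964, -0.019, 0.258], 'wrist_force': [3.533, 1.689, -3.35], 'ft_torque': [0.559, 0.237, 0.053], 'finger_gap': 0.177, 'grasp_force': 48.997, 'joint_pos': [-0.763, 0.216, -0.007, 2.32, 1.024, 0.483, -0.238]}
tool-frame F [-1.15  2.17  4.53]
d [ 0.001 -0.007  0.029] a [-0.001 -0.001  0.001]
```

```bash
python3 -m inch '[{"claw":1,"dx":0,"dy":0.003,"dz":-0.015,"ax":0,"ay":0,"az":0},{"claw":1,"dx":0,"dy":0.004,"dz":-0.03,"ax":0,"ay":0,"az":0},{"claw":1,"dx":0,"dy":0.004,"dz":-0.045,"ax":0,"ay":0,"az":0},{"claw":1,"dx":0,"dy":0.004,"dz":-0.06,"ax":0,"ay":0,"az":0},{"claw":1,"dx":0,"dy":0.004,"dz":-0.06,"ax":0,"ay":0,"az":0}]' 60; python3 -c "
from h import *
s=st(); print('tool-frame F',Rn.from_quat(s['ee_rot']).inv().apply(s['wrist_force']).round(2)); delta(ORG+.054*K0,RG)"
```

```text
clock: 4.68
eef_pos: [0.4338, 0.1962, 0.1935]
ee_rot: [0.068, 0.964, -0.019, 0.258]
wrist_force: [1.1, -1.1, -0.8]
finger_gap: 0.175
grasp_force: 61.7
{'clock': 4.675, 'eef_pos': [0.434, 0.196, 0.194], 'ee_rot': [0.068, 0.964, -0.019, 0.258], 'wrist_force': [1.077, -1.146, -0.779], 'ft_torque': [-0.081, 0.175, -0.245], 'finger_gap': 0.175, 'grasp_force': 61.727, 'joint_pos': [-0.764, 0.191, -0.025, 2.311, 0.971, 0.512, -0.193]}
tool-frame F [-0.67 -0.98  1.29]
d [ 0.001 -0.011  0.091] a [-0.001 -0.001  0.001]
```

```bash
python3 -m inch '[{"claw":1,"dx":0,"dy":-0.001,"dz":-0.025,"ax":0,"ay":0,"az":0},{"claw":1,"dx":0,"dy":-0.002,"dz":-0.05,"ax":0,"ay":0,"az":0},{"claw":1,"dx":0,"dy":-0.002,"dz":-0.075,"ax":0,"ay":0,"az":0},{"claw":1,"dx":0,"dy":-0.002,"dz":-0.1,"ax":0,"ay":0,"az":0},{"claw":1,"dx":0,"dy":-0.002,"dz":-0.1,"ax":0,"ay":0,"az":0}]' 60; python3 - <<'E'
from h import *
from rig import bot
s=st(); print('tool-frame F',Rn.from_quat(s['ee_rot']).inv().apply(s['wrist_force']).round(2)); delta(ORG+.054*K0,RG)
o=[]
for n,(v,u) in(("scene",(100,220)),("top",(180,140))):
    p,d=bot.grab_frame(n); o.append(cv2.resize(p[v:v+100,u:u+100],(400,400),interpolation=cv2.INTER_CUBIC))
cv2.imwrite("pics/pull.png",np.clip(np.hstack(o)*1.8,0,255).astype(np.uint8)[...,::-1])
E
```

```text
clock: 5.3
eef_pos: [0.4237, 0.1977, 0.211]
ee_rot: [0.068, 0.964, -0.018, 0.258]
wrist_force: [-0.1, 0.3, -1.1]
finger_gap: 0.174
grasp_force: 61.7
{'clock': 5.3, 'eef_pos': [0.424, 0.198, 0.211], 'ee_rot': [0.068, 0.964, -0.018, 0.258], 'wrist_force': [-0.111, 0.313, -1.071], 'ft_torque': [0.003, 0.228, -0.171], 'finger_gap': 0.174, 'grasp_force': 61.724, 'joint_pos': [-0.766, 0.15, -0.05, 2.296, 0.894, 0.56, -0.125]}
tool-frame F [0.67 0.29 0.85]
d [ 0.001 -0.011  0.192] a [ 0.    -0.001  0.001]
```

View pics/pull.png

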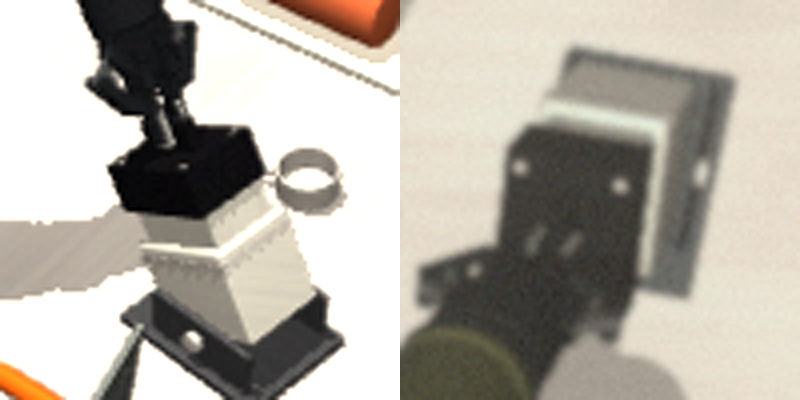

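The picture shows the cover sliding squarely off, with about 36 mm of spigot exposed around scene (263,160), held in the fingers. I keep pulling.

```bash
python3 -m inch '[{"claw":1,"dx":0,"dy":0,"dz":-0.03,"ax":0,"ay":0,"az":0},{"claw":1,"dx":0,"dy":0,"dz":-0.07,"ax":0,"ay":0,"az":0},{"claw":1,"dx":0,"dy":0,"dz":-0.14,"ax":0,"ay":0,"az":0},{"claw":1,"dx":0,"dy":0,"dz":-0.25,"ax":0,"ay":0,"az":0},{"claw":1,"dx":0,"dy":0,"dz":-0.37,"ax":0,"ay":0,"az":0}]' 60
python3 -m inch '[{"claw":1,"dx":0,"dy":0,"dz":-0.08,"ax":0,"ay":0,"az":0},{"claw":1,"dx":0,"dy":0,"dz":-0.12,"ax":0,"ay":0,"az":0},{"claw":1,"dx":0,"dy":0,"dz":-0.12,"ax":0,"ay":0,"az":0},{"claw":1,"dx":0,"dy":0,"dz":-0.12,"ax":0,"ay":0,"az":0},{"claw":1,"dx":0,"dy":0,"dz":-0.12,"ax":0,"ay":0,"az":0}]' 60
python3 - <<'E'
from h import *
s=st(); delta(ORG+.054*K0,RG)
p=np.array(s["eef_pos"])
delta([.42,.10,.36],RB); delta(BOX-.01*BX+[0,0,.36],RB)
E
```

```text
clock: 6.02
eef_pos: [0.386, 0.2026, 0.2749]
ee_rot: [0.067, 0.964, -0.019, 0.257]
wrist_force: [0.3, 0.0, -3.5]
finger_gap: 0.17
grasp_force: 61.4
clock: 6.65
eef_pos: [0.3756, 0.2041, 0.295]
ee_rot: [0.068, 0.964, -0.019, 0.257]
wrist_force: [-0.0, -0.2, -2.6]
finger_gap: 0.177
grasp_force: 61.6
{'clock': 6.65, 'eef_pos': [0.376, 0.204, 0.295], 'ee_rot': [0.068, 0.964, -0.019, 0.257], 'wrist_force': [-0.015, -0.234, -2.617], 'ft_torque': [0.089, 0.903, 0.011], 'finger_gap': 0.177, 'grasp_force': 61.596, 'joint_pos': [-0.81, -0.021, -0.126, 2.191, 0.642, 0.818, 0.082]}
d [-0.001 -0.008  0.677] a [-0.002 -0.002  0.001]
d [-0.415 -0.485 -0.135] a [-0.121  0.657 -0.446]
d [-0.785 -1.884  0.08 ] a [-0.121  0.657 -0.446]
```

```bash
python3 -m inch '[{"claw":1,"dx":-0.04,"dy":-0.05,"dz":-0.08,"ax":-0.02,"ay":0.1,"az":-0.07},{"claw":1,"dx":-0.12,"dy":-0.16,"dz":-0.13,"ax":-0.05,"ay":0.24,"az":-0.16},{"claw":1,"dx":-0.22,"dy":-0.28,"dz":-0.135,"ax":-0.07,"ay":0.38,"az":-0.26},{"claw":1,"dx":-0.32,"dy":-0.4,"dz":-0.135,"ax":-0.1,"ay":0.52,"az":-0.36},{"claw":1,"dx":-0.415,"dy":-0.485,"dz":-0.135,"ax":-0.121,"ay":0.657,"az":-0.446}]' 60
python3 - <<'E'
from h import *
s=st(); T=BOX-.01*BX+[0,0,.30]; delta(T,RB); delta(T*.5+.5*np.array(s["eef_pos"])+[0,0,.01],RB)
E
```

```text
clock: 7.28
eef_pos: [0.4162, 0.1046, 0.3575]
ee_rot: [-0.094, 0.995, -0.005, 0.02]
wrist_force: [1.3, 1.0, -3.3]
finger_gap: 0.175
grasp_force: 61.5
{'clock': 7.275, 'eef_pos': [0.416, 0.105, 0.357], 'ee_rot': [-0.094, 0.995, -0.005, 0.02], 'wrist_force': [1.349, 0.991, -3.323], 'ft_torque': [0.015, -0.008, 0.001], 'finger_gap': 0.175, 'grasp_force': 61.457, 'joint_pos': [-0.555, 0.083, 0.261, 1.766, -0.004, 1.259, 1.466]}
d [ 0.046 -1.485  0.307] a [-0.019  0.048 -0.037]
d [ 0.021 -0.743  0.103] a [-0.019  0.048 -0.037]
```

```bash
python3 -m inch '[{"claw":1,"dx":0,"dy":-0.1,"dz":0.01,"ax":0,"ay":0.01,"az":-0.01},{"claw":1,"dx":0.01,"dy":-0.3,"dz":0.03,"ax":-0.01,"ay":0.02,"az":-0.02},{"claw":1,"dx":0.02,"dy":-0.5,"dz":0.05,"ax":-0.01,"ay":0.03,"az":-0.03},{"claw":1,"dx":0.02,"dy":-0.7,"dz":0.08,"ax":-0.02,"ay":0.04,"az":-0.037},{"claw":1,"dx":0.02,"dy":-0.9,"dz":0.1,"ax":-0.019,"ay":0.048,"az":-0.037}]' 60
python3 - <<'E'
from h import *
s=st(); T=BOX-.01*BX+[0,0,.30]; delta(T,RB)
E
```

```text
clock: 7.9
eef_pos: [0.4463, -0.0741, 0.339]
ee_rot: [-0.107, 0.994, -0.001, 0.001]
wrist_force: [0.9, 1.1, -2.8]
finger_gap: 0.177
grasp_force: 61.5
{'clock': 7.9, 'eef_pos': [0.446, -0.074, 0.339], 'ee_rot': [-0.107, 0.994, -0.001, 0.001], 'wrist_force': [0.855, 1.08, -2.76], 'ft_torque': [-0.007, -0.054, -0.014], 'finger_gap': 0.177, 'grasp_force': 61.464, 'joint_pos': [-0.25, 0.164, 0.435, 1.735, -0.071, 1.256, 1.986]}
d [ 0.03  -0.582  0.196] a [-0.003  0.002 -0.006]
```

```bash
python3 -m inch '[{"claw":1,"dx":0.01,"dy":-0.2,"dz":0.03,"ax":0,"ay":0,"az":0},{"claw":1,"dx":0.02,"dy":-0.36,"dz":0.08,"ax":0,"ay":0,"az":0},{"claw":1,"dx":0.03,"dy":-0.48,"dz":0.13,"ax":0,"ay":0,"az":0},{"claw":1,"dx":0.03,"dy":-0.57,"dz":0.18,"ax":0,"ay":0,"az":0},{"claw":1,"dx":0.03,"dy":-0.582,"dz":0.196,"ax":0,"ay":0,"az":-0.006}]' 60
python3 -m inch '[{"claw":1,"dx":0,"dy":0,"dz":0.0,"ax":0,"ay":0,"az":0},{"claw":1,"dx":0,"dy":0,"dz":0,"ax":0,"ay":0,"az":0},{"claw":1,"dx":0,"dy":0,"dz":0,"ax":0,"ay":0,"az":0},{"claw":1,"dx":0,"dy":0,"dz":0,"ax":0,"ay":0,"az":0},{"claw":1,"dx":0,"dy":0,"dz":0,"ax":0,"ay":0,"az":0}]' 60
python3 - <<'E'
from h import *
from rig import bot
s=st(); delta(BOX-.01*BX+[0,0,.30],RB)
o=[]
for n,(v,u) in(("scene",(125,150)),("top",(150,235))):
    p,d=bot.grab_frame(n); o.append(cv2.resize(p[v:v+140,u:u+140],(400,400),interpolation=cv2.INTER_CUBIC))
cv2.imwrite("pics/over.png",np.clip(np.hstack(o)*1.8,0,255).astype(np.uint8)[...,::-1])
E
```

```text
clock: 8.52
eef_pos: [0.4647, -0.1888, 0.2995]
ee_rot: [-0.108, 0.994, -0.001, 0.0]
wrist_force: [-0.4, 0.1, -3.0]
finger_gap: 0.174
grasp_force: 61.5
clock: 9.15
eef_pos: [0.4652, -0.1874, 0.3008]
ee_rot: [-0.109, 0.994, -0.001, 0.002]
wrist_force: [0.8, -0.5, -2.5]
finger_gap: 0.174
grasp_force: 61.5
{'clock': 9.15, 'eef_pos': [0.465, -0.187, 0.301], 'ee_rot': [-0.109, 0.994, -0.001, 0.002], 'wrist_force': [0.758, -0.47, -2.516], 'ft_torque': [0.046, -0.026, -0.016], 'finger_gap': 0.174, 'grasp_force': 61.468, 'joint_pos': [-0.031, 0.281, 0.494, 1.705, -0.143, 1.187, 2.288]}
d [ 0.002 -0.009  0.004] a [-0.002  0.004  0.001]
```

View pics/over.png

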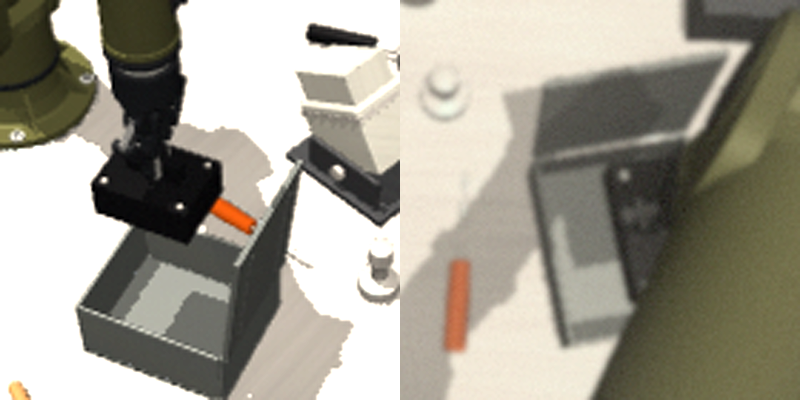

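The cover is level over the box: it is at scene (205,192) with box walls clear all round, and the lid stands open. Now I lower it.

```bash
python3 -m inch '[{"claw":1,"dx":0,"dy":-0.005,"dz":0.15,"ax":0,"ay":0.004,"az":0},{"claw":1,"dx":0,"dy":-0.005,"dz":0.35,"ax":0,"ay":0.004,"az":0},{"claw":1,"dx":0,"dy":-0.005,"dz":0.55,"ax":0,"ay":0.004,"az":0},{"claw":1,"dx":0,"dy":-0.005,"dz":0.75,"ax":0,"ay":0.004,"az":0},{"claw":1,"dx":0,"dy":-0.005,"dz":0.9,"ax":0,"ay":0.004,"az":0}]' 60
python3 -m inch '[{"claw":1,"dx":0,"dy":0,"dz":0.07,"ax":0,"ay":0,"az":0},{"claw":1,"dx":0,"dy":0,"dz":0.12,"ax":0,"ay":0,"az":0},{"claw":1,"dx":0,"dy":0,"dz":0.16,"ax":0,"ay":0,"az":0},{"claw":1,"dx":0,"dy":0,"dz":0.19,"ax":0,"ay":0,"az":0},{"claw":1,"dx":0,"dy":0,"dz":0.2,"ax":0,"ay":0,"az":0}]' 60
python3 -c "
from h import *
s=st();delta(BOX-.01*BX+[0,0,.0614],RB)"
```

```text
clock: 9.88
eef_pos: [0.4657, -0.1884, 0.1191]
ee_rot: [-0.109, 0.994, -0.001, -0.0]
wrist_force: [0.5, 0.3, -3.2]
finger_gap: 0.173
grasp_force: 61.3
clock: 10.5
eef_pos: [0.4661, -0.1887, 0.0807]
ee_rot: [-0.109, 0.994, -0.001, 0.0]
wrist_force: [0.3, -0.6, -3.1]
finger_gap: 0.172
grasp_force: 61.3
{'clock': 10.5, 'eef_pos': [0.466, -0.189, 0.081], 'ee_rot': [-0.109, 0.994, -0.001, 0.0], 'wrist_force': [0.317, -0.642, -3.08], 'ft_torque': [-0.031, -0.052, 0.029], 'finger_gap': 0.172, 'grasp_force': 61.271, 'joint_pos': [0.078, 0.534, 0.381, 2.018, -0.318, 0.645, 2.457]}
d [ 0.005 -0.001  0.096] a [-0.002  0.     0.   ]
```

```bash
python3 -m inch '[{"claw":1,"dx":0,"dy":0,"dz":0.012,"ax":0,"ay":0,"az":0},{"claw":1,"dx":0,"dy":0,"dz":0.025,"ax":0,"ay":0,"az":0},{"claw":1,"dx":0,"dy":0,"dz":0.037,"ax":0,"ay":0,"az":0},{"claw":1,"dx":0,"dy":0,"dz":0.05,"ax":0,"ay":0,"az":0},{"claw":1,"dx":0,"dy":0,"dz":0.056,"ax":0,"ay":0,"az":0}]' 60
python3 -m inch '[{"claw":1,"dx":0,"dy":0,"dz":0.006,"ax":0,"ay":0,"az":0},{"claw":1,"dx":0,"dy":0,"dz":0.012,"ax":0,"ay":0,"az":0},{"claw":1,"dx":0,"dy":0,"dz":0.018,"ax":0,"ay":0,"az":0},{"claw":1,"dx":0,"dy":0,"dz":0.024,"ax":0,"ay":0,"az":0},{"claw":1,"dx":0,"dy":0,"dz":0.03,"ax":0,"ay":0,"az":0}]' 60
```

```text
clock: 11.12
eef_pos: [0.4659, -0.1887, 0.0693]
ee_rot: [-0.109, 0.994, -0.001, -0.0]
wrist_force: [0.2, 0.2, -2.8]
finger_gap: 0.171
grasp_force: 61.3
clock: 11.75
eef_pos: [0.466, -0.1887, 0.0634]
ee_rot: [-0.109, 0.994, -0.001, 0.0]
wrist_force: [-0.1, -0.7, -2.4]
finger_gap: 0.174
grasp_force: 61.3
```

```bash
python3 -m inch '[{"claw":1,"dx":0,"dy":0,"dz":0.005,"ax":0,"ay":0,"az":0},{"claw":1,"dx":0,"dy":0,"dz":0.01,"ax":0,"ay":0,"az":0},{"claw":1,"dx":0,"dy":0,"dz":0.013,"ax":0,"ay":0,"az":0},{"claw":1,"dx":0,"dy":0,"dz":0.013,"ax":0,"ay":0,"az":0},{"claw":1,"dx":0,"dy":0,"dz":0.013,"ax":0,"ay":0,"az":0}]' 60
```

```text
clock: 12.38
eef_pos: [0.4661, -0.189, 0.0617]
ee_rot: [-0.109, 0.994, -0.001, 0.001]
wrist_force: [-1.6, -0.1, 8.0]
finger_gap: 0.177
grasp_force: 63.1
```

Felt touch: the wrist force went from −2.8 to +8 N, so about 11 N rests on the floor. I hold, then release and lift.

```bash
python3 -m inch '[{"claw":1,"dx":0,"dy":0,"dz":0,"ax":0,"ay":0,"az":0},{"claw":1,"dx":0,"dy":0,"dz":-0.003,"ax":0,"ay":0,"az":0},{"claw":0.4,"dx":0,"dy":0,"dz":-0.003,"ax":0,"ay":0,"az":0},{"claw":0.2,"dx":0,"dy":0,"dz":-0.003,"ax":0,"ay":0,"az":0},{"claw":0.2,"dx":0,"dy":0,"dz":-0.003,"ax":0,"ay":0,"az":0}]' 30
python3 -m inch '[{"claw":0.2,"dx":0,"dy":0,"dz":-0.05,"ax":0,"ay":0,"az":0},{"claw":0.2,"dx":0,"dy":0,"dz":-0.15,"ax":0,"ay":0,"az":0},{"claw":0.2,"dx":0,"dy":0,"dz":-0.35,"ax":0,"ay":0,"az":0},{"claw":0.2,"dx":0,"dy":0,"dz":-0.6,"ax":0,"ay":0,"az":0},{"claw":0.2,"dx":0,"dy":0,"dz":-0.85,"ax":0,"ay":0,"az":0}]'
python3 - <<'E'
from h import *
s=st()
H=BOX+.1*BX; print("hinge",H)
for th in (1.5,1.6,1.7,1.8): print(th,H+[0,0,.0955]+.2*(-np.cos(th)*BX+np.sin(th)*np.array([0,0,1])))
T=[.5,-.18,.37]; delta(T)
# lid angle from top view depth, initial
f=load("top0.npz");C=cloud(f); w=np.zeros(C.shape[:2],bool);w[160:280,265:360]=1
q=C[w&(C[...,2]>.14)&(C[...,2]<.305)]-H; a=q@BX; z=q[:,2]-.0955; print("theta",np.median(np.arctan2(z,-a)))
E
```

```text
clock: 13.0
eef_pos: [0.466, -0.1887, 0.0614]
ee_rot: [-0.109, 0.994, -0.001, 0.0]
wrist_force: [-0.2, 0.5, 0.7]
finger_gap: 0.399
grasp_force: 0.0
clock: 13.62
eef_pos: [0.4656, -0.1885, 0.2336]
ee_rot: [-0.109, 0.994, -0.001, 0.0]
wrist_force: [1.6, -0.7, -0.5]
finger_gap: 0.399
grasp_force: 0.0
{'clock': 13.625, 'eef_pos': [0.466, -0.189, 0.234], 'ee_rot': [-0.109, 0.994, -0.001, 0.0], 'wrist_force': [1.562, -0.724, -0.476], 'ft_torque': [0.003, -0.037, -0.006], 'finger_gap': 0.399, 'grasp_force': 0.0, 'joint_pos': [-0.018, 0.343, 0.49, 1.82, -0.184, 1.023, 2.332]}
hinge [ 0.5726296  -0.16535604  0.        ]
1.5 [ 0.55881751 -0.16841811  0.294999  ]
1.6 [ 0.57833108 -0.16409205  0.29541472]
1.7 [ 0.59778767 -0.15977863  0.29383296]
1.8 [ 0.6169929  -0.15552093  0.29026953]
d [-0.177  0.003 -0.682] a [0. 0. 0.]
theta 1.6932893645153855
```

```bash
python3 -m inch '[{"claw":1,"dx":0,"dy":0,"dz":-0.25,"ax":0,"ay":0,"az":0},{"claw":1,"dx":-0.02,"dy":0,"dz":-0.5,"ax":0,"ay":0,"az":0},{"claw":1,"dx":-0.15,"dy":0,"dz":-0.7,"ax":0,"ay":0,"az":0},{"claw":1,"dx":-0.35,"dy":0,"dz":-0.8,"ax":0,"ay":0,"az":0},{"claw":1,"dx":-0.55,"dy":0,"dz":-0.8,"ax":0,"ay":0,"az":0}]'
python3 - <<'E'
from h import *
from rig import bot
s=st(); H=BOX+.1*BX
delta(H+.085*BX+[0,0,.39],RB); delta(H+.085*BX+[0,0,.26],RB)
p,d=bot.grab_frame("scene"); C=cloud(dict(p=p,d=d,**{k:np.array(v) for k,v in bot.camera_model("scene").items()}))
q=(C-BOX)@np.stack([BX,BY,[0,0,1.]],1); m=(abs(q[...,0]-.13)<.08)&(abs(q[...,1])<.08)&(q[...,2]>.12)&(q[...,2]<.3)&(d>0)
for lo in np.arange(.13,.3,.03):
    w=m&(abs(q[...,2]-lo)<.01); print(lo.round(2),np.percentile(q[w][:,0],[10,50,90]).round(3) if w.sum()>3 else None)
m=(abs(q[...,0])<.09)&(abs(q[...,1])<.075)&(q[...,2]<.1)&(q[...,2]>.04)&(p.max(2)<45); print("cover",m.sum(),np.percentile(q[m],[2,50,98],axis=0).round(3))
o=cv2.resize(p[125:285,140:300],(560,560),interpolation=cv2.INTER_CUBIC)
cv2.imwrite("pics/placed.png",np.clip(o*1.8,0,255).astype(np.uint8)[...,::-1])
E
```

```text
clock: 14.25
eef_pos: [0.5744, -0.1645, 0.3945]
ee_rot: [-0.109, 0.994, -0.002, 0.002]
wrist_force: [0.1, 0.9, -0.1]
finger_gap: 0.002
grasp_force: 0.0
{'clock': 14.25, 'eef_pos': [0.574, -0.165, 0.395], 'ee_rot': [-0.109, 0.994, -0.002, 0.002], 'wrist_force': [0.081, 0.855, -0.144], 'ft_torque': [0.016, -0.012, -0.068], 'finger_gap': 0.002, 'grasp_force': 0.0, 'joint_pos': [-0.055, 0.411, 0.492, 1.267, -0.19, 1.504, 2.203]}
d [-0.415 -0.002  0.024] a [-0.005  0.005 -0.   ]
d [-0.413  0.     0.674] a [-0.005  0.005 -0.   ]
0.13 [0.112 0.113 0.115]
0.16 [0.116 0.117 0.118]
0.19 [0.119 0.12  0.122]
0.22 [0.123 0.125 0.126]
0.25 [0.126 0.128 0.129]
0.28 [0.13  0.132 0.133]
cover 730 [[-0.07  -0.044  0.044]
 [-0.005 -0.006  0.057]
 [ 0.049  0.045  0.089]]
```

View pics/placed.png

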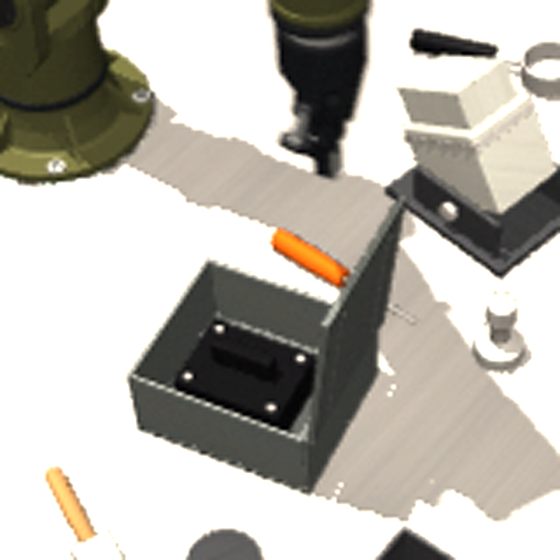

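The cover lies flat, open side down, in the box around scene (208,232), level and centred. The lid is at about 1.70 rad. Now I go over and behind it.

```bash
python3 -m inch '[{"claw":1,"dx":-0.18,"dy":0,"dz":0,"ax":0,"ay":0,"az":0},{"claw":1,"dx":-0.36,"dy":0,"dz":0.02,"ax":0,"ay":0.004,"az":0},{"claw":1,"dx":-0.415,"dy":0,"dz":0.2,"ax":-0.004,"ay":0.004,"az":0},{"claw":1,"dx":-0.415,"dy":0,"dz":0.4,"ax":-0.004,"ay":0.004,"az":0},{"claw":1,"dx":-0.415,"dy":0,"dz":0.65,"ax":-0.004,"ay":0.004,"az":0}]'
python3 - <<'E'
from h import *
s=st(); H=BOX+.1*BX; U=np.array([0,0,1.])
p0=np.array(s["eef_pos"]); print("a,z",(p0-H)@BX,p0[2])
r=.165
for th in np.arange(1.7,-.01,-.1):
    # finger's lower -x corner on outer face, face 8 mm off the hinge line
    P=r*(-np.cos(th)*BX+np.sin(th)*U)+.008*(np.sin(th)*BX+np.cos(th)*U)+.0955*U
    T=H+P+.011*BX; d=RB.T@(T-p0)/.2; print(round(th,2),"a,z",round((T-H)@BX,3),round(T[2],3),"dx,dz",d.round(3)[[0,2]],"dy",d[1].round(3))
E
```

```text
clock: 14.92
eef_pos: [0.6543, -0.1469, 0.2612]
ee_rot: [-0.109, 0.994, 0.0, -0.001]
wrist_force: [0.9, 0.0, -0.7]
finger_gap: -0.001
grasp_force: 0.0
{'clock': 14.925, 'eef_pos': [0.654, -0.147, 0.261], 'ee_rot': [-0.109, 0.994, 0.0, -0.001], 'wrist_force': [0.931, 0.011, -0.734], 'ft_torque': [-0.025, -0.017, 0.041], 'finger_gap': -0.001, 'grasp_force': 0.0, 'joint_pos': [-0.06, 0.594, 0.456, 1.318, -0.259, 1.289, 2.19]}
a,z 0.08378451518107441 0.2612115647739021
1.7 a,z 0.04 0.258 dx,dz [0.218 0.016] dy -0.002
1.6 a,z 0.024 0.26 dx,dz [0.3   0.005] dy -0.002
1.5 a,z 0.007 0.261 dx,dz [0.382 0.003] dy -0.002
1.4 a,z -0.009 0.259 dx,dz [0.465 0.009] dy -0.002
1.3 a,z -0.025 0.257 dx,dz [0.546 0.023] dy -0.002
1.2 a,z -0.041 0.252 dx,dz [0.626 0.045] dy -0.002
1.1 a,z -0.057 0.246 dx,dz [0.702 0.075] dy -0.002
1.0 a,z -0.071 0.239 dx,dz [0.776 0.113] dy -0.002
0.9 a,z -0.085 0.23 dx,dz [0.845 0.157] dy -0.002
0.8 a,z -0.098 0.219 dx,dz [0.91  0.209] dy -0.002
0.7 a,z -0.11 0.208 dx,dz [0.969 0.266] dy -0.002
0.6 a,z -0.121 0.195 dx,dz [1.022 0.33 ] dy -0.002
0.5 a,z -0.13 0.182 dx,dz [1.069 0.398] dy -0.002
0.4 a,z -0.138 0.167 dx,dz [1.108 0.47 ] dy -0.002
0.3 a,z -0.144 0.152 dx,dz [1.14  0.547] dy -0.002
0.2 a,z -0.149 0.136 dx,dz [1.165 0.625] dy -0.002
0.1 a,z -0.152 0.12 dx,dz [1.181 0.706] dy -0.002
-0.0 a,z -0.154 0.103 dx,dz [1.189 0.789] dy -0.002
```

```bash
python3 -m inch '[{"claw":1,"dx":0.12,"dy":0,"dz":0.01,"ax":0,"ay":0,"az":0},{"claw":1,"dx":0.22,"dy":0,"dz":0.01,"ax":0,"ay":0,"az":0},{"claw":1,"dx":0.3,"dy":0,"dz":0.005,"ax":0,"ay":0,"az":0},{"claw":1,"dx":0.38,"dy":0,"dz":0.003,"ax":0,"ay":0,"az":0},{"claw":1,"dx":0.46,"dy":0,"dz":0.01,"ax":0,"ay":0,"az":0}]'
python3 -m inch '[{"claw":1,"dx":0.08,"dy":0,"dz":0.013,"ax":0,"ay":0,"az":0},{"claw":1,"dx":0.16,"dy":0,"dz":0.035,"ax":0,"ay":0,"az":0},{"claw":1,"dx":0.24,"dy":0,"dz":0.065,"ax":0,"ay":0,"az":0},{"claw":1,"dx":0.315,"dy":0,"dz":0.105,"ax":0,"ay":0,"az":0},{"claw":1,"dx":0.385,"dy":0,"dz":0.15,"ax":0,"ay":0,"az":0}]'
python3 - <<'E'
from h import *
s=st(); H=BOX+.1*BX; U=np.array([0,0,1.]); p0=np.array(s["eef_pos"]); print("a,z",(p0-H)@BX,p0[2]); r=.165
for th in np.arange(.9,-.01,-.1):
    P=r*(-np.cos(th)*BX+np.sin(th)*U)+.008*(np.sin(th)*BX+np.cos(th)*U)+.0955*U
    d=RB.T@(H+P+.011*BX-p0)/.2; print(round(th,2),d.round(3))
E
```

```text
clock: 15.55
eef_pos: [0.5643, -0.1663, 0.2604]
ee_rot: [-0.109, 0.994, 0.001, -0.001]
wrist_force: [2.8, 0.6, 0.3]
finger_gap: 0.002
grasp_force: 1.0
clock: 16.18
eef_pos: [0.4888, -0.1832, 0.2306]
ee_rot: [-0.109, 0.994, 0.001, -0.001]
wrist_force: [2.0, 1.1, -0.3]
finger_gap: -0.001
grasp_force: 0.7
{'clock': 16.175, 'eef_pos': [0.489, -0.183, 0.231], 'ee_rot': [-0.109, 0.994, 0.001, -0.001], 'wrist_force': [2.001, 1.093, -0.31], 'ft_torque': [0.066, -0.329, 0.002], 'finger_gap': -0.001, 'grasp_force': 0.684, 'joint_pos': [-0.03, 0.38, 0.489, 1.775, -0.203, 1.04, 2.323]}
a,z -0.08572650349392125 0.23059906212752485
0.9 [-0.002 -0.004  0.004]
0.8 [ 0.062 -0.004  0.056]
0.7 [ 0.122 -0.004  0.113]
0.6 [ 0.175 -0.004  0.177]
0.5 [ 0.221 -0.004  0.245]
0.4 [ 0.261 -0.004  0.317]
0.3 [ 0.293 -0.004  0.393]
0.2 [ 0.317 -0.004  0.472]
0.1 [ 0.333 -0.004  0.553]
0.0 [ 0.341 -0.004  0.635]
```

Contact forces are light, so I carry on round the arc and then press gently shut.

```bash
python3 -m inch '[{"claw":1,"dx":0.062,"dy":0,"dz":0.056,"ax":0,"ay":0,"az":0},{"claw":1,"dx":0.122,"dy":0,"dz":0.113,"ax":0,"ay":0,"az":0},{"claw":1,"dx":0.175,"dy":0,"dz":0.177,"ax":0,"ay":0,"az":0},{"claw":1,"dx":0.221,"dy":0,"dz":0.245,"ax":0,"ay":0,"az":0},{"claw":1,"dx":0.261,"dy":0,"dz":0.317,"ax":0,"ay":0,"az":0}]'
python3 -m inch '[{"claw":1,"dx":0.02,"dy":0,"dz":0.05,"ax":0,"ay":0,"az":0},{"claw":1,"dx":0.035,"dy":0,"dz":0.1,"ax":0,"ay":0,"az":0},{"claw":1,"dx":0.05,"dy":0,"dz":0.15,"ax":0,"ay":0,"az":0},{"claw":1,"dx":0.06,"dy":0,"dz":0.2,"ax":0,"ay":0,"az":0},{"claw":1,"dx":0.068,"dy":0,"dz":0.24,"ax":0,"ay":0,"az":0}]'
python3 -m inch '[{"claw":1,"dx":0.004,"dy":0,"dz":0.015,"ax":0,"ay":0,"az":0},{"claw":1,"dx":0.006,"dy":0,"dz":0.03,"ax":0,"ay":0,"az":0},{"claw":1,"dx":0.008,"dy":0,"dz":0.045,"ax":0,"ay":0,"az":0},{"claw":1,"dx":0.01,"dy":0,"dz":0.06,"ax":0,"ay":0,"az":0},{"claw":1,"dx":0.012,"dy":0,"dz":0.075,"ax":0,"ay":0,"az":0}]'; python3 -c "
from h import *
st()"
```

```text
clock: 16.8
eef_pos: [0.4377, -0.1947, 0.1671]
ee_rot: [-0.109, 0.994, 0.0, -0.001]
wrist_force: [1.8, -0.4, 0.4]
finger_gap: -0.001
grasp_force: 0.5
clock: 17.42
eef_pos: [0.4247, -0.1974, 0.1182]
ee_rot: [-0.109, 0.994, 0.001, -0.002]
wrist_force: [0.3, 0.5, 0.9]
finger_gap: -0.004
grasp_force: 0.4
clock: 18.05
eef_pos: [0.4224, -0.1979, 0.1037]
ee_rot: [-0.109, 0.994, 0.001, -0.001]
wrist_force: [0.1, 0.3, 1.2]
finger_gap: -0.002
grasp_force: 0.4
{'clock': 18.05, 'eef_pos': [0.422, -0.198, 0.104], 'ee_rot': [-0.109, 0.994, 0.001, -0.001], 'wrist_force': [0.096, 0.327, 1.155], 'ft_torque': [0.063, -0.217, 0.02], 'finger_gap': -0.002, 'grasp_force': 0.386, 'joint_pos': [0.089, 0.461, 0.423, 2.08, -0.301, 0.662, 2.502]}
```

Not yet firmly on the rim (1.2 N), so I press a few millimetres more.

```bash
python3 -m inch '[{"claw":1,"dx":0,"dy":0,"dz":0.006,"ax":0,"ay":0,"az":0},{"claw":1,"dx":0,"dy":0,"dz":0.012,"ax":0,"ay":0,"az":0},{"claw":1,"dx":0,"dy":0,"dz":0.018,"ax":0,"ay":0,"az":0},{"claw":1,"dx":0,"dy":0,"dz":0.018,"ax":0,"ay":0,"az":0},{"claw":1,"dx":0,"dy":0,"dz":0.018,"ax":0,"ay":0,"az":0}]'
```

```text
clock: 18.68
eef_pos: [0.4225, -0.198, 0.1031]
ee_rot: [-0.109, 0.994, 0.001, -0.0]
wrist_force: [-9.0, 5.7, 41.4]
finger_gap: -0.002
grasp_force: 21.3
```

```bash
python3 -m inch '[{"claw":1,"dx":0,"dy":0,"dz":-0.018,"ax":0,"ay":0,"az":0},{"claw":1,"dx":0,"dy":0,"dz":-0.1,"ax":0,"ay":0,"az":0},{"claw":1,"dx":0,"dy":0,"dz":-0.3,"ax":0,"ay":0,"az":0},{"claw":1,"dx":0,"dy":0,"dz":-0.6,"ax":0,"ay":0,"az":0},{"claw":1,"dx":0,"dy":0,"dz":-0.9,"ax":0,"ay":0,"az":0}]'
python3 -m inch '[{"claw":1,"dx":0,"dy":0,"dz":0,"ax":0,"ay":0,"az":0},{"claw":1,"dx":0,"dy":0,"dz":0,"ax":0,"ay":0,"az":0},{"claw":1,"dx":0,"dy":0,"dz":0,"ax":0,"ay":0,"az":0},{"claw":1,"dx":0,"dy":0,"dz":0,"ax":0,"ay":0,"az":0},{"claw":1,"dx":0,"dy":0,"dz":0,"ax":0,"ay":0,"az":0}]'
python3 - <<'E'
from h import *
from rig import bot
p,d=bot.grab_frame("scene"); C=cloud(dict(p=p,d=d,**{k:np.array(v) for k,v in bot.camera_model("scene").items()}))
q=(C-BOX)@np.stack([BX,BY,[0,0,1.]],1); m=(abs(q[...,0])<.095)&(abs(q[...,1])<.08)&(abs(q[...,2]-.105)<.04)&(d>0)
w=q[m]; c=np.linalg.lstsq(np.c_[w[:,:2],np.ones(len(w))],w[:,2],rcond=None)[0]; print(len(w),"slope x,y,z0",c.round(4))
cv2.imwrite("pics/end.png",np.clip(p*1.5,0,255).astype(np.uint8)[...,::-1])
E
```

```text
clock: 19.3
eef_pos: [0.4223, -0.198, 0.2817]
ee_rot: [-0.109, 0.994, 0.001, -0.002]
wrist_force: [1.9, -0.1, -0.7]
finger_gap: 0.007
grasp_force: 0.0
clock: 19.92
eef_pos: [0.4226, -0.1979, 0.2796]
ee_rot: [-0.109, 0.994, 0.001, -0.002]
wrist_force: [-0.3, -0.5, -1.3]
finger_gap: -0.002
grasp_force: 0.0
2102 slope x,y,z0 [-0.0007  0.0479  0.1036]
```

View pics/end.png

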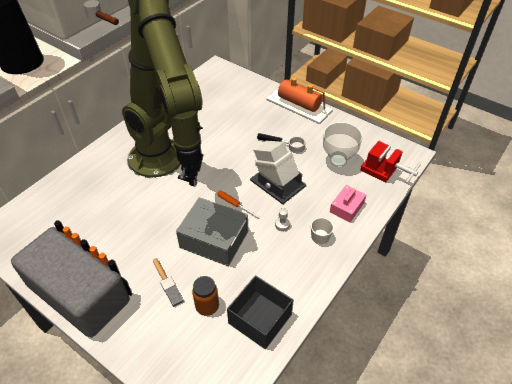

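The lid is flat shut on the box at scene (213,230), with a slope along the hinge direction of about 0. The bystanders are in place and the arm is clear, so I hand in.

```bash
python3 -c "
from rig import bot
print(bot.finish_job())"
```

```text
the job is handed in; nothing more can be done
None
```

The cover was drawn squarely off the grinder head and set down flat in the parts box, the lid was folded shut, and the job was handed in at about 20 s; no verdict came back, but the last picture shows the lid flat and the bystanders in place.

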